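Make up the staining kit and the PCR kit

ROBOT

A 6-joint arm with a two-finger parallel gripper is mounted at the origin on the work surface. World frame = base frame: x ahead of the robot, y to its left, z up, the work surface at z = 0. Lengths are in m, angles in rad, forces in N, time in s.
With the tool pointing down it reaches from about 0.35 to 0.975 m from the base axis. Payload 4.9 kg.
Tool frame: the origin (TCP) lies midway between the tips of the shut fingers; the grasp point (between the pads) lies 19 mm behind it (grasp_offset is the distance from the TCP to the grasp point, in m); x points along the fingers, z is the direction in which the jaws open and shut, and the axes are right-handed (so a half turn about x gives the same grasp; the last joint's range is limited). The gripper opens to 85 mm and grips with 20 to 120 N. Pads are 22 mm wide; open, the fingers measure 114 mm over their backs; the gripper's body (76 mm by 85 mm) begins 54 mm behind the grasp point. The pads swing forward as they close: fully open they stand 13 mm farther back than shut.
Start: joints at [1.056, 0.053, 1.613, -0, 1.476, -0.119], TCP at [0.241, 0.577, 0.231] pointing down, gripper open.
Joint ranges: [-3.01, 3.01], [-1.01, 2.22], [0.06, 2.58], [-1.02, 4.17], [0.09, 2.62], [-3.14, 3.14]. Speed limits (rad/s): [2.57, 2.57, 3.14, 3.14, 3.14, 3.14].

INTERFACE

Orientations are given as a 3x3 rotation matrix whose columns are the frame's x, y, z axes.
In Python, from rig import sense, get_image, camera_info, hand_in, grasp_offset gives the robot as it stands. The module is installed in compiled form; this text tells all that it offers.
- The arm moves only by the tool carry_out, never from a script. Its argument "commands" is a list of rows, each a list of 4 numbers: the shift along the tool's x, y, z scaled (see below), then the turn about the tool's x scaled (see below). In form: [[dx, dy, dz, twist], ...]. A call has exactly 8 rows; each row is the pose to reach, as a shift and turn from the pose measured when the call began, along the tool's axes at that moment; what a row does not reach only later rows make up. The controller multiplies each number of a shift by 0.15 m and each number of a turn by 90 degrees. A row lasts 1/10 s, in which the tool goes at most 50 mm and 8.59 degrees, less where a joint would pass 70% of its speed; a pose out of reach is approached as far as the arm can. A call with a number of a shift or a turn outside -1 to 1 is refused whole. A call with a gripper value outside its range is refused whole. "hand" is the closure in counts, from 0 (fully open) to 255 (shut), set as the call begins (left out, the last holds). The fingers move at their own pace and stop on an object; "force" is the grip in N (left out, the last holds). Time passes only in rows, so rows that repeat a pose let the fingers close, or fill a call up. It gives the time, the measured TCP pose, the force and the opening at its end, in the units of the state.
- sense(): the state, without advancing time (a new reading comes with each control period).
- get_image(name): name is "side" or "top" or "wrist"; returns the picture (384x512x3 uint8, red, green, blue); there is no depth.
- camera_info(name): a dict with "vfov" (degrees; the focal length in pixels is half the picture's height over the tangent of half this angle, whatever the lens; pixels are square), "cx", "cy" (the principal point, pixels), "R" (3x3) and "t" (3): a world point X has camera coordinates R X + t. Camera axes: x right, y down, z forward; pixel columns grow to the right and rows downward; lengths in m; the calibration is good to about 2 mm. The wrist camera is an equidistant fisheye: a pixel r from the principal point sees the ray r / f radians off the axis. A picture is of the moment at which its call begins: read the wrist's pose just before it. camera_info takes no time and is no camera call; for the wrist camera it gives the pose at the moment of the call.
- hand_in(): hands the job in, once; it reports no verdict.
The state is a dict: "clock": time; "qpos": joint angles; "joint_velocities": joint speeds; "joint_torque": joint torques, N m; "position": TCP position; "tcp_rot": TCP orientation; "ft_force": force on the tool from outside, world axes, zero at the start; "torque": the same for the moment, N m; "opening": finger opening in m.
Only numpy, scipy, OpenCV 4.12 (cv2) and the standard library are available. Lean on these libraries where they do the work, as an engineer would, in place of code of your own. Each camera call takes 0.05 s, during which the arm holds its last target. There are 200 camera calls.

TASK

Make up two kits from the stock on the bench: the staining kit in the blue tray, which gets the amber bottle, the green-capped staining jar and the orange slide box, and the PCR kit in the white tray, which gets the clear bottle with the yellow cap and the magenta tube box. Stand each thing upright, the way up it stands now, flat on the tray floor in a compartment of its own, setting it down without dropping it or tipping it over. The blue-capped bottle and the empty beaker belong to neither kit: leave them where they stand.

Things in the scene. Friction and masses are not known exactly. Their poses are not given: they have to be found in the camera images.
- amber_mid (a point): The amber (brown glass) bottle with a white cap and a paper label. Body 46 mm across, ribbed cap 38 mm across and 22 mm high, 91 mm high in all, about 0.14 kg; a narrower neck below the cap (55 to 69 mm up). Grip it across the cap. This point lies on its axis half-way up, 45.5 mm above its foot; z is up; its yaw does not matter.
- jar_mid (a point): The slide staining jar: white, with a round foot 58 mm across, a square ribbed body 46 mm wide and a round green screw cap 56 mm across and 22 mm high on top; 90 mm high in all, mass about 0.13 kg. Grip it across the green cap. This point lies on its axis half-way up, 45 mm above its foot; z is up; its yaw does not matter.
- slides_mid (a point): The orange slide box, standing on a long edge: 80 mm long (its x axis), 32 mm wide (its y axis), 58 mm high (its z axis, up), mass about 0.13 kg, with a paper label on its top. Grip it across its 32 mm width. This point is its centre, 29 mm above its underside.
- clear_mid (a point): The clear glass bottle with a yellow cap and a band of green tape. Body 46 mm across, ribbed cap 38 mm across and 22 mm high, 91 mm high in all, about 0.14 kg; a narrower neck below the cap (55 to 69 mm up). Grip it across the cap. This point lies on its axis half-way up, 45.5 mm above its foot; z is up; its yaw does not matter.
- tubebox_mid (a point): The magenta PCR tube box with a paler pink lid: 80 mm long (its x axis), 52 mm wide (its y axis), 56 mm high (its z axis, up), mass about 0.09 kg, the lid fixed shut. Grip it across its 52 mm width. This point is its centre, 28 mm above its underside.
- blue_tray: The blue kit tray, for the staining kit: 304 x 78 mm, open, three compartments in a row, each 96 (along) x 70 mm inside, centres at x = -100, 0, +100 mm on its long centre line. Floor and walls 4 mm thick; outer walls 22 mm high, dividers 19 mm. Origin: centre of the underside, at bench level; x along the tray, y across, z up. It stands fast.
- white_tray: The white kit tray, for the PCR kit: 204 x 78 mm, open, two compartments in a row, each 96 (along) x 70 mm inside, centres at x = -50, +50 mm on its long centre line. Floor and walls 4 mm thick; outer walls 22 mm high, dividers 19 mm. Origin: centre of the underside, at bench level; x along the tray, y across, z up. It stands fast.
- spare_mid (a point): The spare clear glass bottle with a blue cap and a paper label: not for the kits, leave it standing. Same shape and size as the other bottles (46 mm across, 91 mm high). This point lies on its axis half-way up.
- beaker_mid (a point): The small empty glass beaker, 41 mm across (44 mm at the rim, with a spout) and 58 mm high, light: not for the kits, leave it standing. This point lies on its axis half-way up.
There are look-alikes about, which are no part of the job. What is meant by the part that bears tubebox_mid is not red, and is the larger of those in its own colour. Leave any red look-alike of the part that bears jar_mid alone.

How it is judged:
At the end, for the whole second after the job is handed in: Each thing of a kit stands in its tray: centre inside the tray walls (35 mm of the long centre line), height within 5 mm of resting on the tray floor, upright within 7 degrees, at rest (20 mm/s). Blue-capped bottle and beaker upright, within 30 mm of their start (x of amber_mid in the frame of blue_tray between -0.15 and 0.15 m and y of amber_mid in the frame of blue_tray between -0.035 and 0.035 m and z of amber_mid in the frame of blue_tray between 0.0445 and 0.0545 m and angle between each of amber_mid, jar_mid, slides_mid, clear_mid, tubebox_mid, spare_mid, beaker_mid's own z axis and vertical below 0.12 rad and linear speed of each of amber, jar, slides, clear, tubebox below 0.02 m/s and x of jar_mid in the frame of blue_tray between -0.15 and 0.15 m and y of jar_mid in the frame of blue_tray between -0.035 and 0.035 m and z of jar_mid in the frame of blue_tray between 0.044 and 0.054 m and x of slides_mid in the frame of blue_tray between -0.15 and 0.15 m and y of slides_mid in the frame of blue_tray between -0.035 and 0.035 m and z of slides_mid in the frame of blue_tray between 0.028 and 0.038 m and x of clear_mid in the frame of white_tray between -0.1 and 0.1 m and y of clear_mid in the frame of white_tray between -0.035 and 0.035 m and z of clear_mid in the frame of white_tray between 0.0445 and 0.0545 m and x of tubebox_mid in the frame of white_tray between -0.1 and 0.1 m and y of tubebox_mid in the frame of white_tray between -0.035 and 0.035 m and z of tubebox_mid in the frame of white_tray between 0.027 and 0.037 m and distance of each of spare_mid, beaker_mid from where it was at the start of the episode below 0.03 m); the robot touches nothing.
It fails at once if the spare blue-capped bottle or the beaker is tipped or pushed more than 30 mm from its place (distance of any of spare_mid, beaker_mid from where it was at the start of the episode above 0.03 m or angle between any of spare_mid, beaker_mid's own z axis and vertical above 0.5 rad).
It fails at once if one of the five kit things is tipped over (more than 45 degrees) (angle between any of amber_mid, jar_mid, slides_mid, clear_mid, tubebox_mid's own z axis and vertical above 0.8 rad).
It fails at once if one of the five kit things is dropped: it falls free of the fingers at more than 0.7 m/s (a fall of about 25 mm) ((contact force between the fingers and amber below 0.02 N and linear speed of amber above 0.7 m/s) or (contact force between the fingers and jar below 0.02 N and linear speed of jar above 0.7 m/s) or (contact force between the fingers and slides below 0.02 N and linear speed of slides above 0.7 m/s) or (contact force between the fingers and clear below 0.02 N and linear speed of clear above 0.7 m/s) or (contact force between the fingers and tubebox below 0.02 N and linear speed of tubebox above 0.7 m/s)).
It also fails if it takes over 123 s, if anything falls off the work surface, if the arm or the gripper's body presses on something with over 40 N, if the wrist force passes 120 N, or if a joint passes its speed limit or range.

## Working session

There is one attempt and no reset: what is moved stays moved. The work goes in short steps, Python scripts to look and compute and a tool call to move; the robot and the scene stay as the last step left them, time stands still between calls to the robot, and variables do not carry over. Pictures are saved under pics/ and viewed, about 12 in all and at most 16, crops included, and the job is handed in when it is done.

Besides the shell and the picture viewer there is one more tool, called after "Request:" in YAML: its name, and indented under it one key for each argument. carry_out: Moves the arm, as the interface text tells. Its arguments: {"type":"object","properties":{"commands":{"type":"array","items":{"type":"array","items":{"type":"number","minimum":-1,"maximum":1}}},"hand":{"type":"number"},"force":{"type":"number"}},"required":["commands"]}

```bash
mkdir -p pics
cat > h.py <<'E'
import numpy as np, cv2
from rig import sense, get_image, camera_info
def px2w(ci,u,v,z):
    f=192/np.tan(np.radians(ci['vfov'])/2); R=np.array(ci['R']);t=np.array(ci['t'])
    d=R.T@np.array([(u-ci['cx'])/f,(v-ci['cy'])/f,1]); c=-R.T@t
    return c+d*(z-c[2])/d[2]
def save(n,im,s=1): cv2.imwrite('pics/'+n,cv2.resize(im[:,:,::-1],None,fx=s,fy=s,interpolation=cv2.INTER_CUBIC))
E
python3 - <<'E'
from h import *
from rig import grasp_offset
for n in('top','side'): save(n+'0.png',get_image(n),1.5); c=camera_info(n); print(n,c['vfov'],c['cx'],c['cy'],np.round(-np.array(c['R']).T@c['t'],3),np.round(c['R'],2).tolist())
s=sense();print(grasp_offset,s['clock'],s['position'],np.round(s['tcp_rot'],3).tolist(),s['opening'])
E
```

```text
top 57.342932068180026 254.97305268063087 194.7385303007854 [0.477 0.092 1.036] [[-0.01, -1.0, 0.02], [-0.99, 0.01, -0.15], [0.15, -0.02, -0.99]]
side 43.5168866682524 247.58397039688268 190.26625581307007 [ 0.276 -0.678  0.938] [[0.91, -0.42, 0.01], [-0.3, -0.66, -0.69], [0.29, 0.62, -0.73]]
0.0187 0.1 [0.24066612 0.57618378 0.2301747 ] [[-0.001, -0.923, 0.386], [-0.002, 0.386, 0.923], [-1.0, 0.0, -0.002]] 0.08543555877706623
```

View pics/top0.png

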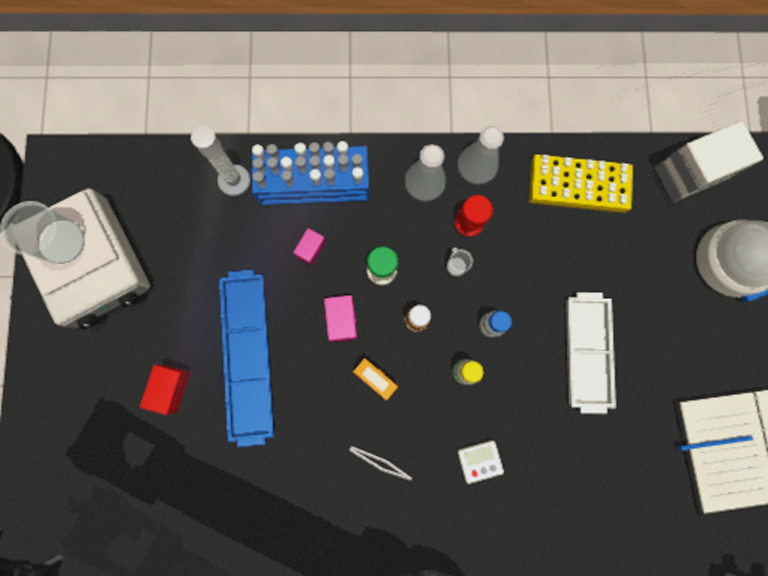

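View pics/side0.png

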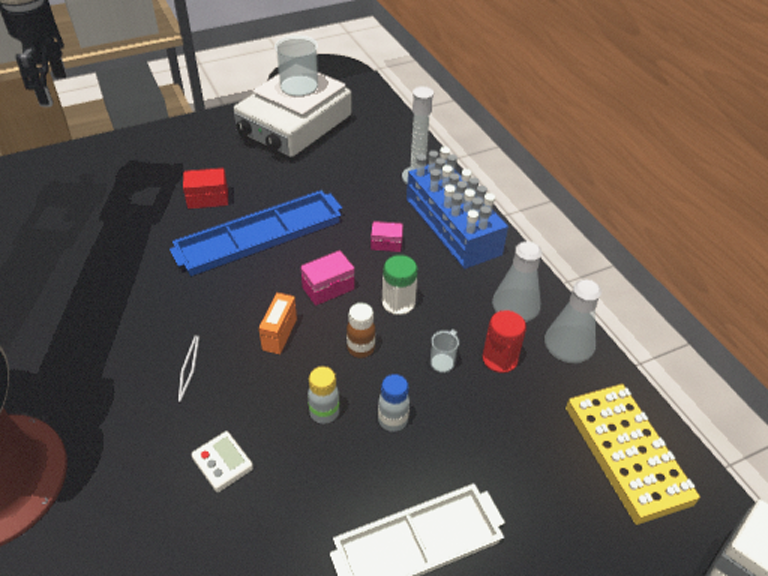

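The top view shows the stock between the blue tray (left, about 245,355) and the white tray (right, about 590,352). The larger magenta box is at (340,318), with a smaller magenta look-alike and red look-alikes. I'll enlarge it for measuring.

Run:
```python
from h import *
im=get_image('top'); cv2.imwrite('top.png',im[:,:,::-1])
def crop(n,x0,x1,y0,y1,s):
    c=cv2.resize(im[y0:y1,x0:x1],None,fx=s,fy=s,interpolation=cv2.INTER_CUBIC)
    for x in range((x0+9)//10*10,x1,10):
        cv2.line(c,((x-x0)*s,0),((x-x0)*s,5 if x%50 else 14),(255,255,255),1)
        if x%20==0: cv2.putText(c,str(x),((x-x0)*s,20),0,.35,(255,255,0))
    for y in range((y0+9)//10*10,y1,10):
        cv2.line(c,(0,(y-y0)*s),(5 if y%50 else 14,(y-y0)*s),(255,255,255),1)
        if y%20==0: cv2.putText(c,str(y),(8,(y-y0)*s),0,.35,(255,255,0))
    save(n,c)
crop('c1.png',205,365,160,275,5)
crop('c2.png',140,300,175,300,4)
crop('c3.png',370,430,190,280,6)
```

```text
(no output)
```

View pics/c1.png

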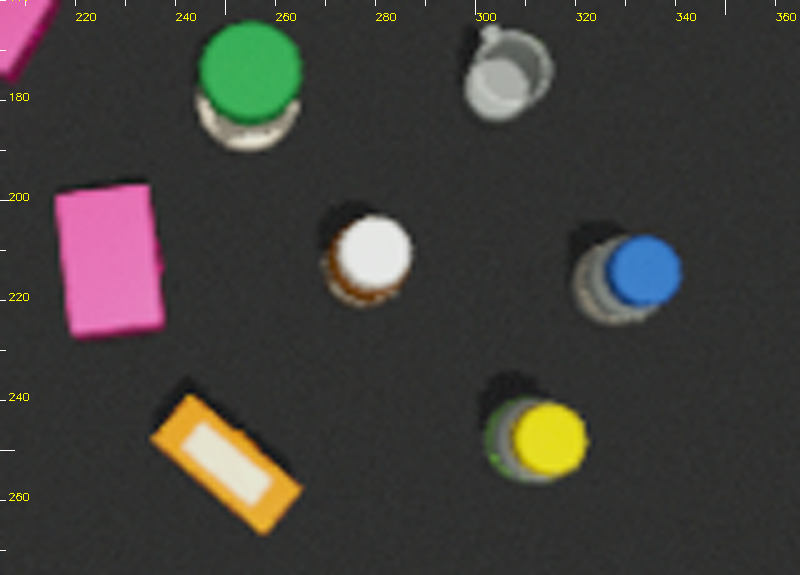

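View pics/c2.png

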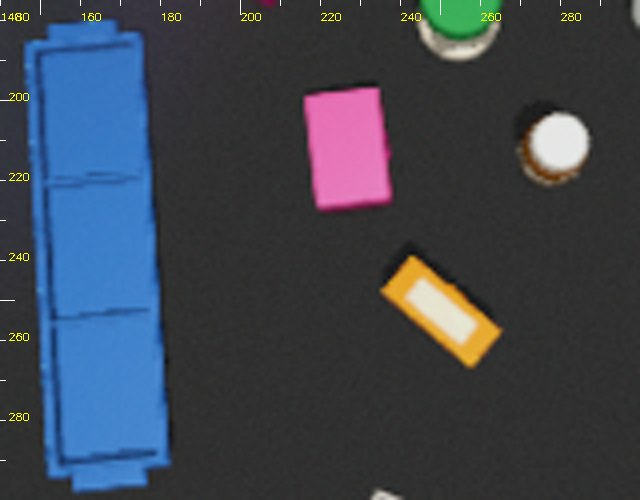

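View pics/c3.png

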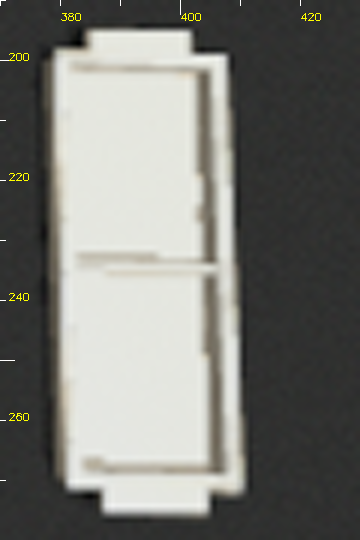

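```bash
cat > obj.py <<'E'
from h import *
ci=camera_info('top')
def P(u,v,z,k=1,x0=0,y0=0): return px2w(ci,x0+u/k-.4,y0+v/k-.4,z)[:2]
c1=lambda u,v,z:P(u,v,z,5,205,160)
c2=lambda u,v,z:P(u,v,z,4,140,175)
c3=lambda u,v,z:P(u,v,z,6,370,190)
E
python3 - <<'E'
from obj import *
r=lambda a:np.round(a,4).tolist()
print('jar',c1(251,72,.09),'amber',c1(375,252,.091),'blue',c1(645,270,.091),'yel',c1(550,438,.091),'beak',c1(512,70,.058),c1(497,90,.004))
for n,cs,z in(('tube',[(56,196),(148,184),(163,326),(71,337)],.056),('slides',[(190,394),(301,488),(264,535),(152,438)],.058)):
    p=np.array([c1(u,v,z) for u,v in cs]); e=[np.linalg.norm(p[i]-p[i-1]) for i in range(4)]
    l=(p[3]-p[0]+p[2]-p[1])/2 if n=='tube' else (p[1]-p[0]+p[2]-p[3])/2
    print(n,p.mean(0),r(e),'yaw',np.degrees(np.arctan2(l[1],l[0])))
for n,f,cs in(('blue',c2,[(25,43),(140,32),(168,463),(48,475)]),('white',c3,[(55,48),(227,53),(243,492),(65,490)])):
    p=np.array([f(u,v,.022) for u,v in cs]); e=[np.linalg.norm(p[i]-p[i-1]) for i in range(4)]
    l=(p[3]-p[0]+p[2]-p[1])/2
    print(n,p.mean(0),r(e),'yaw',np.degrees(np.arctan2(l[1],l[0])),r(p))
E
```

```text
jar [0.67861959 0.07104133] amber [0.57836448 0.00507205] blue [ 0.56711066 -0.14144004] yel [ 0.477611   -0.08630395] beak [ 0.68547348 -0.0786311 ] [ 0.6848033  -0.07861187]
tube [0.57891279 0.15076006] [0.0797, 0.0521, 0.0804, 0.0514] yaw -173.98074043020569
slides [0.46590164 0.08636064] [0.0318, 0.0798, 0.0325, 0.0809] yaw -130.853157944326
blue [0.51253135 0.33269144] [0.3069, 0.0836, 0.3074, 0.0833] yaw -175.07172967386356 [[0.6618, 0.3875], [0.6693, 0.3043], [0.363, 0.278], [0.3561, 0.361]]
white [ 0.51227037 -0.33202281] [0.2121, 0.0849, 0.2109, 0.0852] yaw 177.56943735663964 [[0.6195, -0.2941], [0.6163, -0.3789], [0.4056, -0.3701], [0.4077, -0.2849]]
```

Request:
carry_out:
  commands:
    - [0,-0.1,-0.06,-0.04]
    - [0,-0.25,-0.15,-0.12]
    - [0,-0.4,-0.25,-0.2]
    - [0,-0.6,-0.35,-0.28]
    - [0,-0.8,-0.45,-0.32]
    - [0,-0.95,-0.54,-0.32]
    - [0,-0.95,-0.54,-0.32]
    - [0,-0.95,-0.54,-0.32]
  hand: 0
  force: 40

```text
clock: 0.95
position: [0.341, 0.4464, 0.2302]
tcp_rot: [[-0.001, -0.994, -0.105], [-0.001, -0.105, 0.994], [-1.0, 0.002, -0.001]]
ft_force: [-1.1, 1.1, 0.1]
opening: 0.085
```

Request:
carry_out:
  commands:
    - [0,-0.08,-0.1,0]
    - [0,-0.16,-0.25,0]
    - [0,-0.26,-0.4,0]
    - [0,-0.36,-0.56,0]
    - [0,-0.46,-0.7,0]
    - [0,-0.46,-0.71,0]
    - [0,-0.46,-0.71,0]
    - [0,-0.46,-0.71,0]

```text
clock: 1.75
position: [0.42, 0.3488, 0.2301]
tcp_rot: [[-0.002, -0.994, -0.107], [-0.001, -0.107, 0.994], [-1.0, 0.002, -0.001]]
ft_force: [-0.5, 1.0, -0.7]
opening: 0.0855
```

Request:
carry_out:
  commands:
    - [0,-0.08,-0.1,0]
    - [0,-0.16,-0.25,0]
    - [0,-0.26,-0.4,0]
    - [0,-0.36,-0.56,0]
    - [0,-0.46,-0.7,0]
    - [0,-0.46,-0.71,0]
    - [0,-0.46,-0.71,0]
    - [0,-0.46,-0.71,0]

```text
clock: 2.55
position: [0.4992, 0.2515, 0.23]
tcp_rot: [[-0.002, -0.994, -0.109], [-0.001, -0.109, 0.994], [-1.0, 0.002, -0.0]]
ft_force: [-0.1, 0.2, 0.7]
opening: 0.0853
```

Request:
carry_out:
  commands:
    - [0,-0.08,-0.1,0]
    - [0,-0.16,-0.25,0]
    - [0,-0.26,-0.4,0]
    - [0,-0.36,-0.56,0]
    - [0,-0.46,-0.7,0]
    - [0,-0.46,-0.71,0]
    - [0,-0.46,-0.71,0]
    - [0,-0.46,-0.71,0]

```text
clock: 3.35
position: [0.5786, 0.1544, 0.2298]
tcp_rot: [[-0.003, -0.994, -0.11], [-0.0, -0.11, 0.994], [-1.0, 0.003, 0.0]]
ft_force: [-0.6, 1.2, 0.7]
opening: 0.0853
```

```bash
cat >> h.py <<'E'
def proj_w(ci,X):
    f=192/np.tan(np.radians(ci['vfov'])/2); p=np.array(ci['R'])@X+ci['t']
    r=np.hypot(p[0],p[1]); th=np.arctan2(r,p[2]); return ci['cx']+f*th*p[0]/r, ci['cy']+f*th*p[1]/r
E
python3 - <<'E'
from h import *
ci=camera_info('wrist'); im=get_image('wrist')
im=cv2.resize(im,None,fx=1.5,fy=1.5)
for X in([.679,.071,.09],[.578,.005,.091],[.579,.151,.056],[.466,.086,.058],[.478,-.086,.091],[.567,-.141,.091],[.6854,-.0786,.058],[.612,.342,.004],[.512,.334,.004],[.412,.325,.004]):
    u,v=proj_w(ci,np.array(X)); cv2.drawMarker(im,(int(u*1.5),int(v*1.5)),(0,255,255),0,12,1)
for a in(-1,1):
  for b in(-1,1):
    c,s=np.cos(np.radians(6)),np.sin(np.radians(6))
    u,v=proj_w(ci,np.array([.579+c*.04*a-s*.026*b,.151+s*.04*a+c*.026*b,.056])); cv2.drawMarker(im,(int(u*1.5),int(v*1.5)),(0,255,0),0,12,1)
save('w1.png',im)
E
```

```text
(no output)
```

View pics/w1.png

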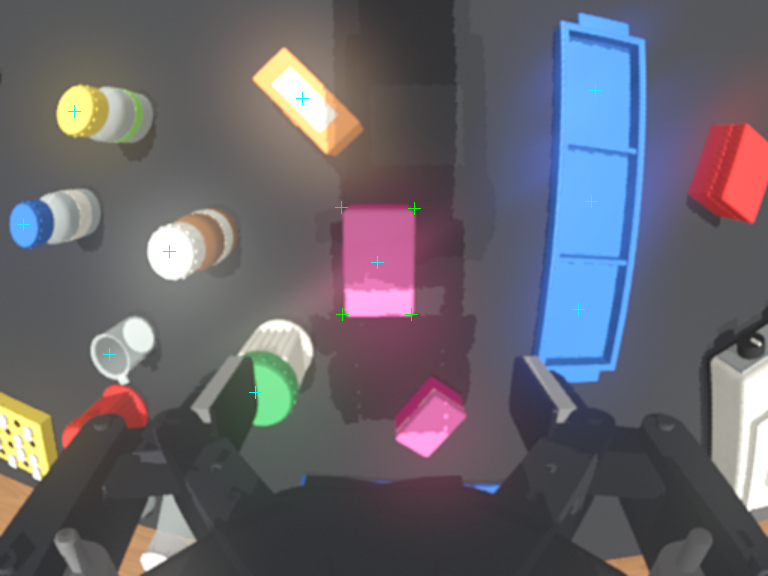

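The wrist view confirms the estimates: every marker lies on its object or compartment centre, and the tube box corners match to about 2 mm. Next I descend and grip the tube box.

Request:
carry_out:
  commands:
    - [0.12,0,-0.02,0]
    - [0.25,0,-0.02,0]
    - [0.4,0,-0.02,0]
    - [0.55,0,-0.02,0]
    - [0.7,0,-0.02,0]
    - [0.85,0,-0.02,0]
    - [0.93,0,-0.02,0]
    - [0.93,0,-0.02,0]

```text
clock: 4.2
position: [0.5767, 0.1518, 0.0881]
tcp_rot: [[-0.007, -0.994, -0.111], [-0.001, -0.111, 0.994], [-1.0, 0.007, 0.0]]
ft_force: [-0.0, 0.4, -0.7]
opening: 0.0854
```

Request:
carry_out:
  commands:
    - [0.1,0,0,0]
    - [0.2,0,0,0]
    - [0.3,0,0,0]
    - [0.4,0,0,0]
    - [0.46,0,0,0]
    - [0.46,0,0,0]
    - [0.46,0,0,0]
    - [0.46,0,0,0]

```text
clock: 5.0
position: [0.577, 0.1518, 0.02]
tcp_rot: [[-0.005, -0.994, -0.111], [-0.0, -0.111, 0.994], [-1.0, 0.005, 0.0]]
ft_force: [0.2, 0.6, 0.2]
opening: 0.0857
```

Request:
carry_out:
  commands:
    - [0,0,0,0]
    - [0,0,0,0]
    - [0,0,0,0]
    - [0,0,0,0]
    - [0,0,0,0]
    - [0,0,0,0]
    - [0,0,0,0]
    - [0,0,0,0]
  hand: 255

```text
clock: 5.8
position: [0.5778, 0.1519, 0.0209]
tcp_rot: [[-0.004, -0.994, -0.111], [-0.0, -0.111, 0.994], [-1.0, 0.004, 0.0]]
ft_force: [0.0, -0.4, 6.2]
opening: 0.0512
```

Request:
carry_out:
  commands:
    - [-0.05,0,0,0]
    - [-0.15,0,0,0]
    - [-0.3,0,0,0]
    - [-0.5,0,0,0]
    - [-0.7,0,0,0]
    - [-0.85,0,0,0]
    - [-0.97,0,0,0]
    - [-1,0,0,0]

```text
clock: 6.6
position: [0.5797, 0.1522, 0.1747]
tcp_rot: [[0.002, -0.994, -0.111], [0.0, -0.111, 0.994], [-1.0, -0.002, 0.0]]
ft_force: [-0.1, -0.2, -1.6]
opening: 0.0516
```

Request:
carry_out:
  commands:
    - [0,0.01,-0.05,0.01]
    - [0,0.02,-0.15,0.03]
    - [0,0.03,-0.3,0.05]
    - [0,0.05,-0.45,0.07]
    - [0,0.07,-0.6,0.09]
    - [0,0.08,-0.72,0.1]
    - [0,0.09,-0.8,0.1]
    - [0,0.09,-0.81,0.1]

```text
clock: 7.4
position: [0.579, 0.0282, 0.1734]
tcp_rot: [[-0.0, -0.999, 0.048], [0.0, 0.048, 0.999], [-1.0, 0.0, 0.0]]
ft_force: [1.0, 0.4, -0.2]
opening: 0.0514
```

Request:
carry_out:
  commands:
    - [0,0,-0.05,0]
    - [0,0,-0.15,0]
    - [0,0,-0.3,0]
    - [0,0,-0.45,0]
    - [0,0,-0.6,0]
    - [0,0,-0.72,0]
    - [0,0,-0.8,0]
    - [0,0,-0.81,0]

```text
clock: 8.2
position: [0.5731, -0.0945, 0.1733]
tcp_rot: [[-0.001, -0.999, 0.05], [0.0, 0.05, 0.999], [-1.0, 0.001, 0.0]]
ft_force: [-0.1, -0.2, -1.3]
opening: 0.0517
```

Request:
carry_out:
  commands:
    - [0,0,-0.05,0]
    - [0,0,-0.15,0]
    - [0,0,-0.3,0]
    - [0,0,-0.45,0]
    - [0,0,-0.6,0]
    - [0,0,-0.72,0]
    - [0,0,-0.8,0]
    - [0,0,-0.81,0]

```text
clock: 9.0
position: [0.5669, -0.2171, 0.1732]
tcp_rot: [[-0.001, -0.999, 0.051], [0.0, 0.051, 0.999], [-1.0, 0.001, 0.0]]
ft_force: [-0.2, 0.2, -0.8]
opening: 0.0516
```

Request:
carry_out:
  commands:
    - [0,0,-0.05,0]
    - [0,0,-0.15,0]
    - [0,0,-0.3,0]
    - [0,0,-0.45,0]
    - [0,0,-0.6,0]
    - [0,0,-0.72,0]
    - [0,0,-0.8,0]
    - [0,0,-0.81,0]

```text
clock: 9.8
position: [0.5605, -0.3397, 0.1731]
tcp_rot: [[-0.001, -0.999, 0.052], [0.0, 0.052, 0.999], [-1.0, 0.001, 0.0]]
ft_force: [-0.5, -0.4, -0.6]
opening: 0.0516
```

```bash
cat > wt.py <<'E'
from h import *
import sys
def tray(im,ci,cx,cy,yaw,xs,s=1.5):
    c,n=np.cos(np.radians(yaw)),np.sin(np.radians(yaw))
    for x0 in xs:
        for z,hx,col in((.004,48,(255,0,255)),(.0215,48,(255,0,0))):
            for a,b in((-1,-1),(-1,1),(1,1),(1,-1)):
                X=x0+a*hx/1e3; Y=b*.035
                u,v=proj_w(ci,np.array([cx+c*X-n*Y,cy+n*X+c*Y,z])); cv2.drawMarker(im,(int(u*s),int(v*s)),col,0,9,1)
if __name__=='__main__':
    ci=camera_info('wrist'); im=cv2.resize(get_image('wrist'),None,fx=1.5,fy=1.5)
    tray(im,ci,.512,-.333,-2.4,(-.05,.05)); tray(im,ci,.512,.334,4.9,(-.1,0,.1)); save(sys.argv[1],im)
E
python3 wt.py w2.png
```

```text
(no output)
```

View pics/w2.png

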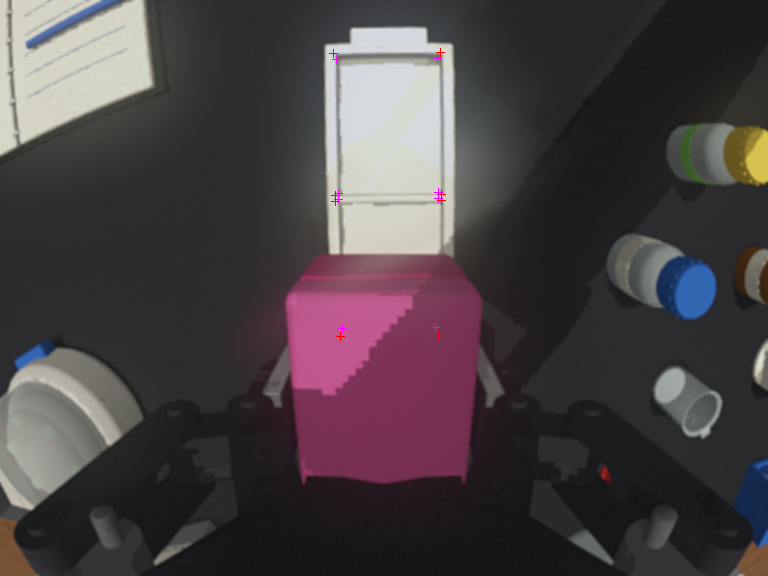

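Request:
carry_out:
  commands:
    - [0,0,0.04,0]
    - [0.1,0,0.04,0]
    - [0.2,0,0.04,0]
    - [0.35,0,0.04,0]
    - [0.5,0,0.04,0]
    - [0.62,0,0.04,0]
    - [0.7,0,0.04,0]
    - [0.7,0,0.04,0]

```text
clock: 10.65
position: [0.5593, -0.3316, 0.0649]
tcp_rot: [[-0.005, -0.999, 0.052], [0.004, 0.052, 0.999], [-1.0, 0.005, 0.003]]
ft_force: [-0.6, 0.9, -0.9]
opening: 0.0513
```

Request:
carry_out:
  commands:
    - [0.05,0,0,0]
    - [0.1,0,0,0]
    - [0.15,0,0,0]
    - [0.19,0,0,0]
    - [0.22,0,0,0]
    - [0.24,0,0,0]
    - [0.25,0,0,0]
    - [0.25,0,0,0]

```text
clock: 11.45
position: [0.5591, -0.3315, 0.0273]
tcp_rot: [[-0.005, -0.999, 0.052], [0.004, 0.052, 0.999], [-1.0, 0.005, 0.003]]
ft_force: [0.3, 0.2, -1.2]
opening: 0.0518
```

Request:
carry_out:
  commands:
    - [0.008,0,0,0]
    - [0.014,0,0,0]
    - [0.018,0,0,0]
    - [0.018,0,0,0]
    - [0.018,0,0,0]
    - [0.018,0,0,0]
    - [0.018,0,0,0]
    - [0.018,0,0,0]

```text
clock: 12.25
position: [0.5593, -0.3316, 0.0251]
tcp_rot: [[-0.005, -0.999, 0.052], [0.003, 0.052, 0.999], [-1.0, 0.005, 0.003]]
ft_force: [-2.7, 1.3, 3.9]
opening: 0.0515
```

Request:
carry_out:
  commands:
    - [0,0,0,0]
    - [0,0,0,0]
    - [0,0,0,0]
    - [0,0,0,0]
    - [0,0,0,0]
    - [0,0,0,0]
    - [0,0,0,0]
    - [0,0,0,0]
  hand: 0

```text
clock: 13.05
position: [0.5593, -0.3316, 0.025]
tcp_rot: [[-0.005, -0.999, 0.052], [0.003, 0.052, 0.999], [-1.0, 0.005, 0.003]]
ft_force: [0.0, 0.7, 0.6]
opening: 0.0858
```

Request:
carry_out:
  commands:
    - [-0.05,0,0,0]
    - [-0.15,0,0,0]
    - [-0.3,0,0,0]
    - [-0.5,0,0,0]
    - [-0.7,0,0,0]
    - [-0.85,0,0,0]
    - [-0.97,0,0,0]
    - [-1,0,0,0]

```text
clock: 13.85
position: [0.5613, -0.3331, 0.1793]
tcp_rot: [[0.0, -0.999, 0.052], [-0.0, 0.052, 0.999], [-1.0, -0.0, -0.0]]
ft_force: [-0.7, 0.7, 0.0]
opening: 0.0852
```

Request:
carry_out:
  commands:
    - [0,0.03,0.07,0]
    - [0,0.08,0.2,0]
    - [0,0.16,0.4,0]
    - [0,0.24,0.6,0]
    - [0,0.3,0.76,0]
    - [0,0.32,0.81,0]
    - [0,0.32,0.81,0]
    - [0,0.32,0.81,0]

```text
clock: 14.65
position: [0.5196, -0.2096, 0.1788]
tcp_rot: [[-0.0, -0.999, 0.052], [-0.0, 0.052, 0.999], [-1.0, 0.0, -0.0]]
ft_force: [-0.7, -0.1, 0.9]
opening: 0.0853
```

Request:
carry_out:
  commands:
    - [0,0.03,0.07,0]
    - [0,0.08,0.2,0]
    - [0,0.16,0.4,0]
    - [0,0.24,0.6,0]
    - [0,0.3,0.76,0]
    - [0,0.32,0.81,0]
    - [0,0.32,0.81,0]
    - [0,0.32,0.81,0]

```text
clock: 15.45
position: [0.4783, -0.0865, 0.179]
tcp_rot: [[0.0, -0.999, 0.052], [-0.001, 0.052, 0.999], [-1.0, -0.0, -0.001]]
ft_force: [-0.6, 0.5, -0.7]
opening: 0.0854
```

Run:
```python
from h import *
s=sense();print(s['position'])
ci=camera_info('wrist'); im=cv2.resize(get_image('wrist'),None,fx=1.5,fy=1.5)
for X in([.4776,-.0863,.091],[.567,-.1414,.091],[.578,.005,.091],[.4776,-.0863,.0],[.466,.086,.058]):
    u,v=proj_w(ci,np.array(X)); cv2.drawMarker(im,(int(u*1.5),int(v*1.5)),(255,0,255),0,12,1)
save('w3.png',im)
```

```text
[ 0.47832035 -0.08653059  0.17895778]
```

View pics/w3.png

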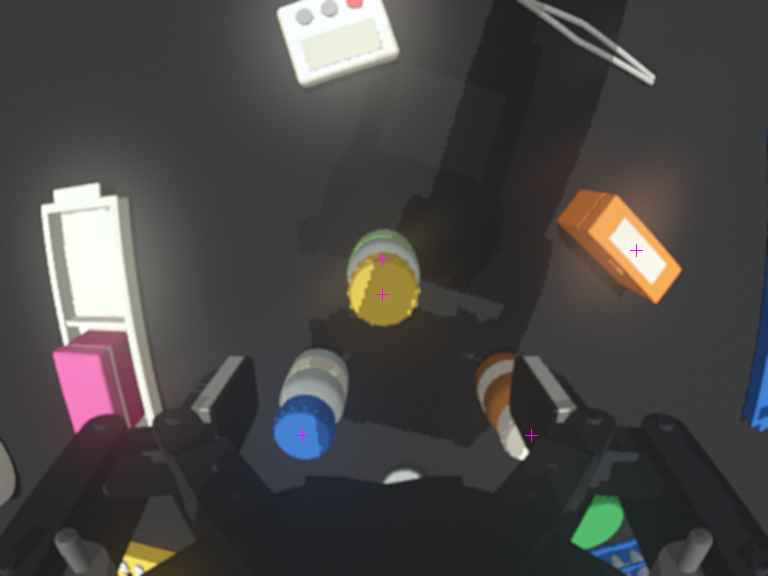

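The yellow cap is at (384,290), on its marker, and the magenta box sits in the white tray. I descend and grip the clear bottle.

Request:
carry_out:
  commands:
    - [0.1,0,0,0]
    - [0.22,0,0,0]
    - [0.36,0,0,0]
    - [0.5,0,0,0]
    - [0.64,0,0,0]
    - [0.74,0,0,0]
    - [0.8,0,0,0]
    - [0.8,0,0,0]

```text
clock: 16.3
position: [0.4769, -0.0868, 0.0567]
tcp_rot: [[-0.004, -0.999, 0.054], [0.001, 0.054, 0.999], [-1.0, 0.004, 0.0]]
ft_force: [0.7, 0.2, 1.4]
opening: 0.0856
```

Request:
carry_out:
  commands:
    - [0,0,0,0]
    - [0,0,0,0]
    - [0,0,0,0]
    - [0,0,0,0]
    - [0,0,0,0]
    - [0,0,0,0]
    - [0,0,0,0]
    - [0,0,0,0]
  hand: 255

```text
clock: 17.1
position: [0.4777, -0.087, 0.0577]
tcp_rot: [[-0.002, -0.999, 0.053], [0.0, 0.053, 0.999], [-1.0, 0.002, -0.0]]
ft_force: [-0.6, 1.4, 5.6]
opening: 0.0369
```

Request:
carry_out:
  commands:
    - [-0.05,0,0,0]
    - [-0.15,0,0,0]
    - [-0.3,0,0,0]
    - [-0.5,0,0,0]
    - [-0.7,0,0,0]
    - [-0.83,0,0,0]
    - [-0.9,0,0,0]
    - [-0.9,0,0,0]

```text
clock: 17.9
position: [0.4785, -0.0872, 0.1938]
tcp_rot: [[-0.0, -0.999, 0.053], [-0.001, 0.053, 0.999], [-1.0, 0.0, -0.001]]
ft_force: [0.3, -0.1, -2.2]
opening: 0.0371
```

Request:
carry_out:
  commands:
    - [0,0,-0.05,0]
    - [0,0,-0.15,0]
    - [0,0,-0.3,0]
    - [0,0.01,-0.45,0]
    - [0,0.01,-0.6,0]
    - [0,0.01,-0.72,0]
    - [0,0.01,-0.8,0]
    - [0,0.01,-0.81,0]

```text
clock: 18.7
position: [0.4698, -0.2099, 0.1929]
tcp_rot: [[-0.002, -0.998, 0.056], [0.0, 0.056, 0.998], [-1.0, 0.002, -0.0]]
ft_force: [0.4, 0.3, -1.4]
opening: 0.037
```

Request:
carry_out:
  commands:
    - [0,0,-0.05,0]
    - [0,0,-0.15,0]
    - [0,0,-0.3,0]
    - [0,0.01,-0.45,0]
    - [0,0.01,-0.6,0]
    - [0,0.01,-0.72,0]
    - [0,0.01,-0.8,0]
    - [0,0.01,-0.81,0]

```text
clock: 19.5
position: [0.4614, -0.3324, 0.1928]
tcp_rot: [[-0.002, -0.998, 0.057], [0.0, 0.057, 0.998], [-1.0, 0.002, -0.0]]
ft_force: [-0.0, 0.5, -1.1]
opening: 0.037
```

Request:
carry_out:
  commands:
    - [0.05,0,0,0]
    - [0.15,0,0,0]
    - [0.3,0,0,0]
    - [0.45,0,0,0]
    - [0.6,0,0,0]
    - [0.7,0,0,0]
    - [0.78,0,0,0]
    - [0.8,0,0,0]

```text
clock: 20.3
position: [0.4603, -0.3312, 0.0708]
tcp_rot: [[-0.004, -0.998, 0.057], [0.002, 0.057, 0.998], [-1.0, 0.004, 0.002]]
ft_force: [-0.2, 0.2, -0.3]
opening: 0.0368
```

Request:
carry_out:
  commands:
    - [0.02,0,0,0]
    - [0.035,0,0,0]
    - [0.045,0,0,0]
    - [0.055,0,0,0]
    - [0.062,0,0,0]
    - [0.062,0,0,0]
    - [0.062,0,0,0]
    - [0.062,0,0,0]

```text
clock: 21.1
position: [0.4605, -0.3314, 0.0618]
tcp_rot: [[-0.004, -0.998, 0.057], [0.002, 0.057, 0.998], [-1.0, 0.004, 0.002]]
ft_force: [0.2, -0.2, 0.2]
opening: 0.0368
```

Request:
carry_out:
  commands:
    - [0,0,0,0]
    - [0,0,0,0]
    - [0,0,0,0]
    - [0,0,0,0]
    - [0,0,0,0]
    - [0,0,0,0]
    - [0,0,0,0]
    - [0,0,0,0]
  hand: 0

```text
clock: 21.9
position: [0.4605, -0.3314, 0.0618]
tcp_rot: [[-0.004, -0.998, 0.057], [0.002, 0.057, 0.998], [-1.0, 0.004, 0.002]]
ft_force: [0.7, 0.3, -0.2]
opening: 0.0853
```

Request:
carry_out:
  commands:
    - [-0.05,0,0,0]
    - [-0.15,0,0,0]
    - [-0.3,0,0,0]
    - [-0.5,0,0,0]
    - [-0.7,0,0,0]
    - [-0.8,0,0,0]
    - [-0.8,0,0,0]
    - [-0.8,0,0,0]

```text
clock: 22.7
position: [0.4607, -0.3314, 0.1813]
tcp_rot: [[-0.004, -0.998, 0.057], [0.002, 0.057, 0.998], [-1.0, 0.004, 0.002]]
ft_force: [-0.1, 0.2, -0.2]
opening: 0.0854
```

Request:
carry_out:
  commands:
    - [0,-0.02,0.07,0]
    - [0,-0.06,0.2,0]
    - [0,-0.11,0.4,0]
    - [0,-0.17,0.58,0]
    - [0,-0.21,0.72,0]
    - [0,-0.22,0.76,0]
    - [0,-0.22,0.76,0]
    - [0,-0.22,0.76,0]

```text
clock: 23.5
position: [0.4996, -0.2197, 0.1806]
tcp_rot: [[-0.005, -0.998, 0.057], [0.002, 0.057, 0.998], [-1.0, 0.006, 0.002]]
ft_force: [0.1, -0.8, 0.5]
opening: 0.0851
```

Request:
carry_out:
  commands:
    - [0,-0.02,0.07,0]
    - [0,-0.06,0.2,0]
    - [0,-0.11,0.4,0]
    - [0,-0.17,0.58,0]
    - [0,-0.21,0.72,0]
    - [0,-0.22,0.76,0]
    - [0,-0.22,0.76,0]
    - [0,-0.22,0.76,0]

```text
clock: 24.3
position: [0.5388, -0.1085, 0.1806]
tcp_rot: [[-0.006, -0.998, 0.057], [0.002, 0.057, 0.998], [-1.0, 0.006, 0.002]]
ft_force: [0.4, -0.1, -0.6]
opening: 0.0854
```

Request:
carry_out:
  commands:
    - [0,-0.02,0.07,-0.02]
    - [0,-0.06,0.2,-0.04]
    - [0,-0.11,0.4,-0.06]
    - [0,-0.17,0.58,-0.08]
    - [0,-0.21,0.72,-0.09]
    - [0,-0.22,0.76,-0.09]
    - [0,-0.22,0.76,-0.09]
    - [0,-0.22,0.76,-0.09]

```text
clock: 25.1
position: [0.5781, 0.0026, 0.1805]
tcp_rot: [[-0.006, -0.997, -0.083], [0.002, -0.083, 0.997], [-1.0, 0.006, 0.002]]
ft_force: [0.5, -0.0, -0.3]
opening: 0.0855
```

Descend from 0.1805 to 0.058, grip and lift.

Request:
carry_out:
  commands:
    - [0.1,0,0.02,0]
    - [0.22,0,0.02,0]
    - [0.36,0,0.02,0]
    - [0.5,0,0.02,0]
    - [0.64,0,0.02,0]
    - [0.75,0,0.02,0]
    - [0.81,0,0.02,0]
    - [0.81,0,0.02,0]

```text
clock: 25.9
position: [0.5758, 0.0056, 0.057]
tcp_rot: [[-0.009, -0.997, -0.083], [0.002, -0.083, 0.997], [-1.0, 0.009, 0.003]]
ft_force: [-0.3, -0.5, 0.3]
opening: 0.0854
```

Request:
carry_out:
  commands:
    - [0,0,0,0]
    - [0,0,0,0]
    - [0,0,0,0]
    - [0,0,0,0]
    - [0,0,0,0]
    - [0,0,0,0]
    - [0,0,0,0]
    - [0,0,0,0]
  hand: 255

```text
clock: 26.7
position: [0.5767, 0.0054, 0.0582]
tcp_rot: [[-0.007, -0.997, -0.083], [0.002, -0.083, 0.997], [-1.0, 0.007, 0.002]]
ft_force: [-1.2, -0.7, 5.9]
opening: 0.0368
```

Request:
carry_out:
  commands:
    - [-0.05,0,0,0]
    - [-0.15,0,0,0]
    - [-0.3,0,0,0]
    - [-0.5,0,0,0]
    - [-0.7,0,0,0]
    - [-0.83,0,0,0]
    - [-0.9,0,0,0]
    - [-0.9,0,0,0]

```text
clock: 27.5
position: [0.5786, 0.0052, 0.1954]
tcp_rot: [[-0.004, -0.997, -0.083], [0.001, -0.083, 0.997], [-1.0, 0.004, 0.001]]
ft_force: [0.9, 0.5, -0.3]
opening: 0.0367
```

Request:
carry_out:
  commands:
    - [0,0,0.05,0]
    - [0,0.02,0.15,0]
    - [0,0.03,0.29,0]
    - [0,0.05,0.43,0]
    - [0,0.07,0.57,0]
    - [0,0.08,0.67,0]
    - [0,0.09,0.73,0]
    - [0,0.09,0.74,0]

```text
clock: 28.3
position: [0.5553, 0.1158, 0.195]
tcp_rot: [[-0.005, -0.996, -0.084], [0.001, -0.084, 0.996], [-1.0, 0.005, 0.001]]
ft_force: [-0.1, 0.3, -2.3]
opening: 0.0374
```

Request:
carry_out:
  commands:
    - [0,0,0.05,0]
    - [0,0.02,0.15,0]
    - [0,0.03,0.29,0]
    - [0,0.05,0.43,0]
    - [0,0.07,0.57,0]
    - [0,0.08,0.67,0]
    - [0,0.09,0.73,0]
    - [0,0.09,0.74,0]

```text
clock: 29.1
position: [0.5322, 0.2261, 0.1952]
tcp_rot: [[-0.005, -0.996, -0.085], [0.001, -0.085, 0.996], [-1.0, 0.005, 0.001]]
ft_force: [-0.2, -0.8, -1.5]
opening: 0.0366
```

Request:
carry_out:
  commands:
    - [0,0,0.05,0]
    - [0,0.02,0.15,0]
    - [0,0.03,0.29,0]
    - [0,0.05,0.43,0]
    - [0,0.07,0.57,0]
    - [0,0.08,0.67,0]
    - [0,0.09,0.73,0]
    - [0,0.09,0.74,0]

```text
clock: 29.9
position: [0.509, 0.3364, 0.1954]
tcp_rot: [[-0.005, -0.996, -0.086], [0.001, -0.086, 0.996], [-1.0, 0.005, 0.001]]
ft_force: [0.3, -0.2, -1.7]
opening: 0.0368
```

```bash
python3 wt.py w4.png
```

```text
(no output)
```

View pics/w4.png

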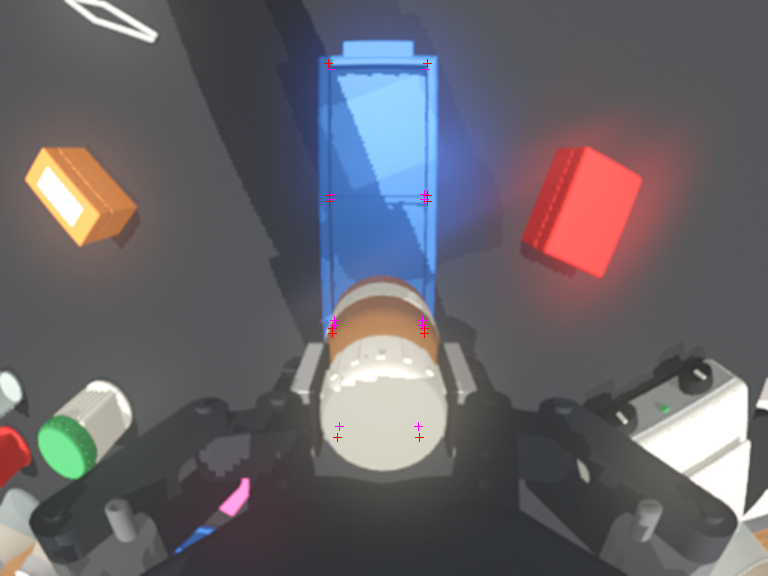

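The overlay lies on the blue tray's compartment corners. I lower the amber bottle into the middle compartment.

Request:
carry_out:
  commands:
    - [0.05,-0.03,-0.015,0]
    - [0.15,-0.03,-0.015,0]
    - [0.3,-0.03,-0.015,0]
    - [0.45,-0.03,-0.015,0]
    - [0.6,-0.03,-0.015,0]
    - [0.73,-0.03,-0.015,0]
    - [0.82,-0.03,-0.015,0]
    - [0.83,-0.03,-0.015,0]

```text
clock: 30.75
position: [0.5114, 0.3327, 0.0674]
tcp_rot: [[-0.01, -0.996, -0.085], [-0.002, -0.085, 0.996], [-1.0, 0.01, -0.001]]
ft_force: [0.4, -1.0, -2.1]
opening: 0.0372
```

Request:
carry_out:
  commands:
    - [0.02,0,0,0]
    - [0.03,0,0,0]
    - [0.04,0,0,0]
    - [0.05,0,0,0]
    - [0.05,0,0,0]
    - [0.05,0,0,0]
    - [0.05,0,0,0]
    - [0.05,0,0,0]

```text
clock: 31.55
position: [0.5126, 0.333, 0.0624]
tcp_rot: [[-0.008, -0.996, -0.085], [-0.001, -0.085, 0.996], [-1.0, 0.008, -0.001]]
ft_force: [-0.5, -1.9, 5.9]
opening: 0.0369
```

Request:
carry_out:
  commands:
    - [0,0,0,0]
    - [0,0,0,0]
    - [0,0,0,0]
    - [0,0,0,0]
    - [0,0,0,0]
    - [0,0,0,0]
    - [0,0,0,0]
    - [0,0,0,0]
  hand: 0

```text
clock: 32.35
position: [0.5125, 0.333, 0.0623]
tcp_rot: [[-0.008, -0.996, -0.085], [-0.001, -0.085, 0.996], [-1.0, 0.008, -0.001]]
ft_force: [0.3, 0.1, -0.2]
opening: 0.0855
```

Request:
carry_out:
  commands:
    - [-0.05,0,0,0]
    - [-0.15,0,0,0]
    - [-0.3,0,0,0]
    - [-0.5,0,0,0]
    - [-0.7,0,0,0]
    - [-0.8,0,0,0]
    - [-0.8,0,0,0]
    - [-0.8,0,0,0]

```text
clock: 33.15
position: [0.5132, 0.333, 0.1819]
tcp_rot: [[-0.008, -0.996, -0.085], [-0.002, -0.085, 0.996], [-1.0, 0.008, -0.001]]
ft_force: [0.1, -0.5, -0.2]
opening: 0.085
```

Request:
carry_out:
  commands:
    - [0,-0.04,-0.08,0]
    - [0,-0.12,-0.22,0]
    - [0,-0.22,-0.42,0]
    - [0,-0.33,-0.63,0]
    - [0,-0.43,-0.83,0]
    - [0,-0.48,-0.92,0]
    - [0,-0.48,-0.92,0]
    - [0,-0.48,-0.92,0]

```text
clock: 33.95
position: [0.5961, 0.2018, 0.1803]
tcp_rot: [[-0.01, -0.996, -0.085], [-0.001, -0.085, 0.996], [-1.0, 0.01, -0.0]]
ft_force: [-0.4, 0.6, -0.1]
opening: 0.0856
```

Request:
carry_out:
  commands:
    - [0,-0.04,-0.08,0]
    - [0,-0.12,-0.22,0]
    - [0,-0.22,-0.42,0]
    - [0,-0.33,-0.63,0]
    - [0,-0.43,-0.83,0]
    - [0,-0.48,-0.92,0]
    - [0,-0.48,-0.92,0]
    - [0,-0.48,-0.92,0]

```text
clock: 34.75
position: [0.679, 0.0715, 0.1794]
tcp_rot: [[-0.011, -0.996, -0.086], [-0.001, -0.086, 0.996], [-1.0, 0.011, 0.0]]
ft_force: [-1.2, 0.7, -0.6]
opening: 0.0852
```

Run:
```python
from h import *
s=sense();print(s['position'])
ci=camera_info('wrist'); im=cv2.resize(get_image('wrist'),None,fx=1.5,fy=1.5)
for X in([.6786,.0710,.09],[.567,-.1414,.091],[.466,.086,.058],[.512,.333,.095]):
    u,v=proj_w(ci,np.array(X)); cv2.drawMarker(im,(int(u*1.5),int(v*1.5)),(255,0,255),0,12,1)
save('w5.png',im)
```

```text
[0.67902635 0.07147858 0.17938144]
```

View pics/w5.png

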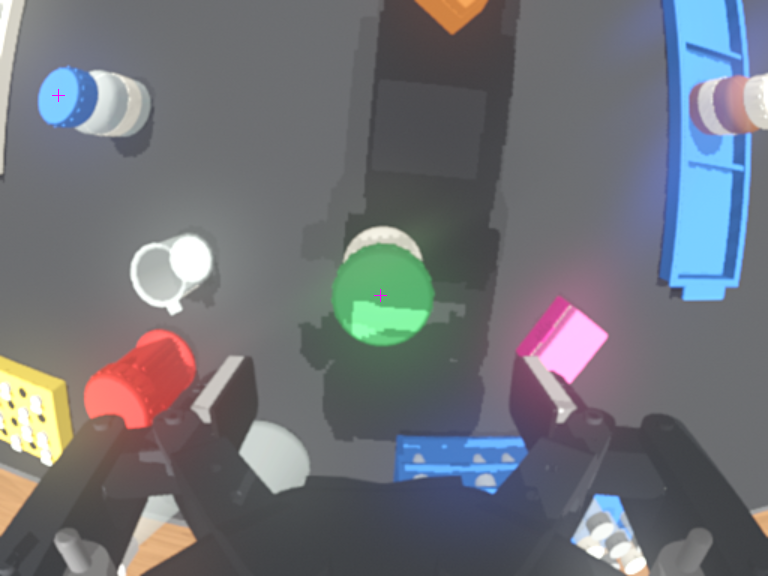

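Request:
carry_out:
  commands:
    - [0.1,0,0,0]
    - [0.22,0,0,0]
    - [0.36,0,0,0]
    - [0.5,0,0,0]
    - [0.64,0,0,0]
    - [0.75,0,0,0]
    - [0.82,0,0,0]
    - [0.82,0,0,0]

```text
clock: 35.6
position: [0.6756, 0.072, 0.0535]
tcp_rot: [[-0.016, -0.996, -0.087], [-0.001, -0.087, 0.996], [-1.0, 0.016, 0.001]]
ft_force: [0.2, 0.2, 0.8]
opening: 0.0853
```

Request:
carry_out:
  commands:
    - [0,0,0,0]
    - [0,0,0,0]
    - [0,0,0,0]
    - [0,0,0,0]
    - [0,0,0,0]
    - [0,0,0,0]
    - [0,0,0,0]
    - [0,0,0,0]
  hand: 255

```text
clock: 36.4
position: [0.6766, 0.0719, 0.0548]
tcp_rot: [[-0.013, -0.996, -0.087], [-0.001, -0.087, 0.996], [-1.0, 0.013, 0.0]]
ft_force: [0.3, 0.5, 5.6]
opening: 0.055
```

Request:
carry_out:
  commands:
    - [-0.05,0,0,0]
    - [-0.15,0,0,0]
    - [-0.3,0,0,0]
    - [-0.5,0,0,0]
    - [-0.7,0,0,0]
    - [-0.83,0,0,0]
    - [-0.9,0,0,0]
    - [-0.9,0,0,0]

```text
clock: 37.2
position: [0.6792, 0.0722, 0.1921]
tcp_rot: [[-0.01, -0.996, -0.087], [-0.001, -0.087, 0.996], [-1.0, 0.01, 0.0]]
ft_force: [-0.1, 0.6, -1.9]
opening: 0.055
```

Request:
carry_out:
  commands:
    - [0,0.01,0.05,0]
    - [0,0.03,0.17,0]
    - [0,0.06,0.34,0]
    - [0,0.09,0.52,0]
    - [0,0.12,0.7,0]
    - [0,0.14,0.83,0]
    - [0,0.15,0.91,0]
    - [0,0.15,0.92,0]

```text
clock: 38.0
position: [0.644, 0.2093, 0.1917]
tcp_rot: [[-0.011, -0.996, -0.089], [-0.001, -0.089, 0.996], [-1.0, 0.011, 0.0]]
ft_force: [-0.0, -0.6, -0.9]
opening: 0.0547
```

Request:
carry_out:
  commands:
    - [0,0.01,0.05,0]
    - [0,0.03,0.17,0]
    - [0,0.06,0.34,0]
    - [0,0.09,0.52,0]
    - [0,0.12,0.7,0]
    - [0,0.14,0.83,0]
    - [0,0.15,0.91,0]
    - [0,0.15,0.92,0]

```text
clock: 38.8
position: [0.6089, 0.346, 0.1918]
tcp_rot: [[-0.011, -0.996, -0.09], [-0.001, -0.09, 0.996], [-1.0, 0.011, 0.0]]
ft_force: [-0.2, 0.7, -1.1]
opening: 0.0553
```

Request:
carry_out:
  commands:
    - [0,-0.02,-0.02,0]
    - [0.1,-0.02,-0.02,0]
    - [0.25,-0.02,-0.02,0]
    - [0.4,-0.02,-0.02,0]
    - [0.55,-0.02,-0.02,0]
    - [0.7,-0.02,-0.02,0]
    - [0.8,-0.02,-0.02,0]
    - [0.82,-0.02,-0.02,0]

```text
clock: 39.6
position: [0.6092, 0.3415, 0.065]
tcp_rot: [[-0.016, -0.996, -0.089], [-0.003, -0.089, 0.996], [-1.0, 0.017, -0.002]]
ft_force: [-0.2, 0.0, -1.4]
opening: 0.0551
```

Request:
carry_out:
  commands:
    - [0,0,0,0]
    - [0,0,0,0]
    - [0,0,0,0]
    - [0,0,0,0]
    - [0,0,0,0]
    - [0,0,0,0]
    - [0,0,0,0]
    - [0,0,0,0]

```text
clock: 40.4
position: [0.6092, 0.3415, 0.065]
tcp_rot: [[-0.016, -0.996, -0.089], [-0.003, -0.089, 0.996], [-1.0, 0.017, -0.002]]
ft_force: [0.8, 0.1, -1.1]
opening: 0.0549
```

Lower the last 6 mm, release and lift.

Request:
carry_out:
  commands:
    - [0.015,0,0,0]
    - [0.025,0,0,0]
    - [0.033,0,0,0]
    - [0.038,0,0,0]
    - [0.042,0,0,0]
    - [0.042,0,0,0]
    - [0.042,0,0,0]
    - [0.042,0,0,0]

```text
clock: 41.2
position: [0.6092, 0.3415, 0.059]
tcp_rot: [[-0.016, -0.996, -0.089], [-0.003, -0.089, 0.996], [-1.0, 0.016, -0.002]]
ft_force: [-0.2, -1.7, -0.6]
opening: 0.0553
```

Request:
carry_out:
  commands:
    - [0,0,0,0]
    - [0,0,0,0]
    - [0,0,0,0]
    - [0,0,0,0]
    - [0,0,0,0]
    - [0,0,0,0]
    - [0,0,0,0]
    - [0,0,0,0]
  hand: 0

```text
clock: 42.0
position: [0.6092, 0.3415, 0.0589]
tcp_rot: [[-0.016, -0.996, -0.089], [-0.003, -0.089, 0.996], [-1.0, 0.016, -0.002]]
ft_force: [-0.7, -0.3, 0.4]
opening: 0.0855
```

Request:
carry_out:
  commands:
    - [-0.05,0,0,0]
    - [-0.15,0,0,0]
    - [-0.3,0,0,0]
    - [-0.5,0,0,0]
    - [-0.7,0,0,0]
    - [-0.8,0,0,0]
    - [-0.8,0,0,0]
    - [-0.8,0,0,0]

```text
clock: 42.8
position: [0.6109, 0.3418, 0.1785]
tcp_rot: [[-0.016, -0.996, -0.089], [-0.003, -0.089, 0.996], [-1.0, 0.017, -0.002]]
ft_force: [-0.6, 0.0, -0.2]
opening: 0.0852
```

Request:
carry_out:
  commands:
    - [0,0.04,-0.07,0]
    - [0,0.14,-0.2,0]
    - [0,0.26,-0.38,0]
    - [0,0.38,-0.56,0]
    - [0,0.5,-0.72,0]
    - [0,0.56,-0.8,0]
    - [0,0.56,-0.8,0]
    - [0,0.56,-0.8,0]

```text
clock: 43.6
position: [0.5378, 0.2148, 0.1795]
tcp_rot: [[-0.017, -0.996, -0.089], [-0.003, -0.089, 0.996], [-1.0, 0.017, -0.002]]
ft_force: [-0.5, 0.7, 0.5]
opening: 0.0856
```

Request:
carry_out:
  commands:
    - [0,0.04,-0.07,-0.07]
    - [0,0.14,-0.2,-0.15]
    - [0,0.26,-0.38,-0.23]
    - [0,0.38,-0.56,-0.31]
    - [0,0.5,-0.72,-0.39]
    - [0,0.56,-0.8,-0.46]
    - [0,0.56,-0.8,-0.49]
    - [0,0.56,-0.8,-0.49]

```text
clock: 44.4
position: [0.4653, 0.0881, 0.1813]
tcp_rot: [[-0.017, -0.653, -0.757], [-0.003, -0.757, 0.653], [-1.0, 0.013, 0.011]]
ft_force: [-0.1, 0.5, 0.0]
opening: 0.0852
```

Run:
```python
from h import *
s=sense();print(s['position'])
ci=camera_info('wrist'); im=cv2.resize(get_image('wrist'),None,fx=1.5,fy=1.5)
c,n=np.cos(np.radians(49.1)),np.sin(np.radians(49.1))
P=[[.4659+c*a-n*b,.0864+n*a+c*b,.058] for a in(-.04,.04) for b in(-.016,.016)]
for X in P+[[.512,.333,.095],[.612,.342,.094]]:
    u,v=proj_w(ci,np.array(X)); cv2.drawMarker(im,(int(u*1.5),int(v*1.5)),(255,0,255),0,12,1)
save('w6.png',im)
```

```text
[0.46527571 0.08806754 0.18132365]
```

View pics/w6.png

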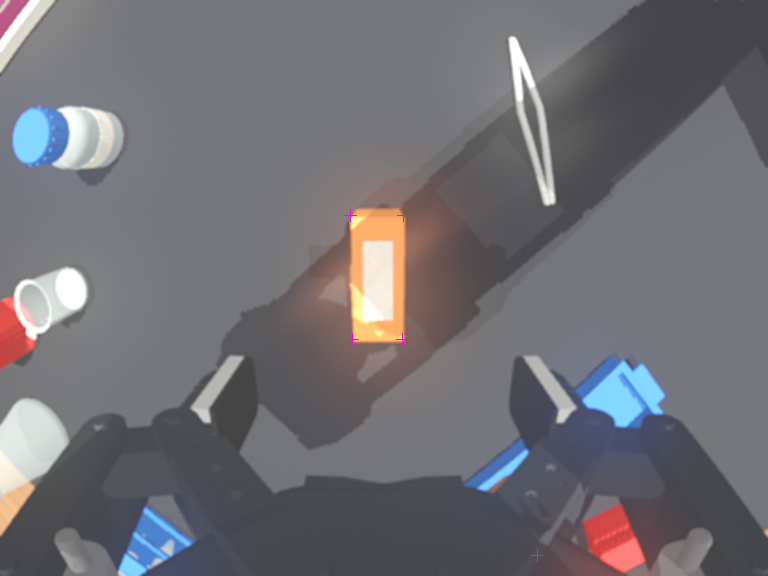

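Request:
carry_out:
  commands:
    - [0.08,0,-0.02,0]
    - [0.18,0,-0.02,0]
    - [0.3,0,-0.02,0]
    - [0.42,0,-0.02,0]
    - [0.54,0,-0.02,0]
    - [0.66,0,-0.02,0]
    - [0.73,0,-0.02,0]
    - [0.73,0,-0.02,0]

```text
clock: 45.25
position: [0.4637, 0.0861, 0.0688]
tcp_rot: [[-0.022, -0.654, -0.757], [-0.003, -0.757, 0.654], [-1.0, 0.017, 0.015]]
ft_force: [-0.9, 0.6, -0.7]
opening: 0.0854
```

Request:
carry_out:
  commands:
    - [0.07,0,0,0]
    - [0.14,0,0,0]
    - [0.2,0,0,0]
    - [0.25,0,0,0]
    - [0.29,0,0,0]
    - [0.31,0,0,0]
    - [0.31,0,0,0]
    - [0.31,0,0,0]

```text
clock: 46.05
position: [0.4629, 0.086, 0.0226]
tcp_rot: [[-0.022, -0.654, -0.757], [-0.003, -0.757, 0.654], [-1.0, 0.016, 0.014]]
ft_force: [-0.1, 0.7, 0.6]
opening: 0.0855
```

Request:
carry_out:
  commands:
    - [0,0,0,0]
    - [0,0,0,0]
    - [0,0,0,0]
    - [0,0,0,0]
    - [0,0,0,0]
    - [0,0,0,0]
    - [0,0,0,0]
    - [0,0,0,0]
  hand: 255

```text
clock: 46.85
position: [0.4636, 0.0859, 0.0232]
tcp_rot: [[-0.02, -0.654, -0.757], [-0.003, -0.757, 0.654], [-1.0, 0.016, 0.013]]
ft_force: [0.5, -1.3, 3.6]
opening: 0.0317
```

Request:
carry_out:
  commands:
    - [-0.05,0,0,0]
    - [-0.15,0,0,0]
    - [-0.3,0,0,0]
    - [-0.5,0,0,0]
    - [-0.7,0,0,0]
    - [-0.85,0,0,0]
    - [-0.97,0,0,0]
    - [-1,0,0,0]

```text
clock: 47.65
position: [0.4672, 0.0865, 0.1751]
tcp_rot: [[-0.018, -0.654, -0.757], [-0.003, -0.757, 0.654], [-1.0, 0.014, 0.012]]
ft_force: [-0.1, -0.0, -1.0]
opening: 0.032
```

Request:
carry_out:
  commands:
    - [0,-0.03,0.04,0]
    - [0,-0.1,0.13,0]
    - [0,-0.19,0.25,0]
    - [0,-0.29,0.38,0]
    - [0,-0.38,0.51,0]
    - [0,-0.45,0.6,0]
    - [0,-0.49,0.65,0]
    - [0,-0.49,0.65,0]

```text
clock: 48.45
position: [0.4403, 0.2066, 0.1737]
tcp_rot: [[-0.02, -0.652, -0.758], [-0.003, -0.758, 0.652], [-1.0, 0.016, 0.013]]
ft_force: [-0.3, -0.4, -1.0]
opening: 0.032
```

Request:
carry_out:
  commands:
    - [0,-0.03,0.04,0.05]
    - [0,-0.1,0.13,0.12]
    - [0,-0.19,0.25,0.2]
    - [0,-0.29,0.38,0.28]
    - [0,-0.38,0.51,0.36]
    - [0,-0.45,0.6,0.43]
    - [0,-0.49,0.65,0.48]
    - [0,-0.49,0.65,0.49]

```text
clock: 49.25
position: [0.4141, 0.326, 0.1732]
tcp_rot: [[-0.021, -0.996, -0.091], [-0.004, -0.091, 0.996], [-1.0, 0.022, -0.002]]
ft_force: [-0.5, -0.5, -1.6]
opening: 0.0315
```

```bash
python3 wt.py w7.png; python3 -c "from h import *;s=sense();print(s['position'],s['tcp_rot'])"
```

```text
[0.41425577 0.32546379 0.17322041] [[-0.0211672  -0.99564434 -0.09079816]
 [-0.00453541 -0.09072195  0.99586593]
 [-0.99976566  0.0214915  -0.00259532]]
```

View pics/w7.png

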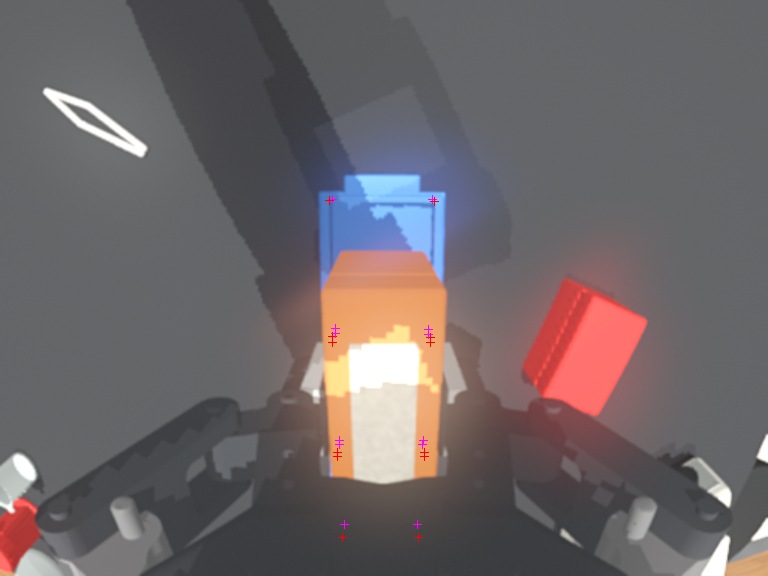

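Request:
carry_out:
  commands:
    - [0.05,0,0,0]
    - [0.15,0,0,0]
    - [0.3,0,0,0]
    - [0.45,0,0,0]
    - [0.6,0,0,0]
    - [0.75,0,0,0]
    - [0.87,0,0,0]
    - [0.89,0,0,0]

```text
clock: 50.1
position: [0.4087, 0.3226, 0.0355]
tcp_rot: [[-0.028, -0.996, -0.091], [-0.008, -0.09, 0.996], [-1.0, 0.028, -0.006]]
ft_force: [-0.6, 0.2, -2.0]
opening: 0.0317
```

Request:
carry_out:
  commands:
    - [0,0,0,0]
    - [0,0,0,0]
    - [0,0,0,0]
    - [0,0,0,0]
    - [0,0,0,0]
    - [0,0,0,0]
    - [0,0,0,0]
    - [0,0,0,0]

```text
clock: 50.9
position: [0.4087, 0.3226, 0.0356]
tcp_rot: [[-0.028, -0.996, -0.091], [-0.008, -0.09, 0.996], [-1.0, 0.028, -0.006]]
ft_force: [0.6, -0.2, -1.6]
opening: 0.0314
```

Request:
carry_out:
  commands:
    - [0.015,-0.01,0.01,0]
    - [0.025,-0.015,0.015,0]
    - [0.035,-0.015,0.015,0]
    - [0.045,-0.015,0.015,0]
    - [0.052,-0.015,0.015,0]
    - [0.057,-0.015,0.015,0]
    - [0.057,-0.015,0.015,0]
    - [0.057,-0.015,0.015,0]

```text
clock: 51.7
position: [0.4105, 0.325, 0.0277]
tcp_rot: [[-0.028, -0.995, -0.091], [-0.009, -0.09, 0.996], [-1.0, 0.029, -0.006]]
ft_force: [-4.0, -2.2, 5.5]
opening: 0.0311
```

Request:
carry_out:
  commands:
    - [0,0,0,0]
    - [0,0,0,0]
    - [0,0,0,0]
    - [0,0,0,0]
    - [0,0,0,0]
    - [0,0,0,0]
    - [0,0,0,0]
    - [0,0,0,0]
  hand: 0

```text
clock: 52.5
position: [0.4105, 0.325, 0.0277]
tcp_rot: [[-0.028, -0.995, -0.091], [-0.009, -0.09, 0.996], [-1.0, 0.029, -0.006]]
ft_force: [-1.2, -0.6, -0.5]
opening: 0.0854
```

Request:
carry_out:
  commands:
    - [-0.05,0,0,0]
    - [-0.15,0,0,0]
    - [-0.3,0,0,0]
    - [-0.5,0,0,0]
    - [-0.7,0,0,0]
    - [-0.85,0,0,0]
    - [-0.97,0,0,0]
    - [-1,0,0,0]

```text
clock: 53.3
position: [0.4164, 0.3273, 0.1821]
tcp_rot: [[-0.022, -0.996, -0.091], [-0.005, -0.091, 0.996], [-1.0, 0.022, -0.003]]
ft_force: [-0.5, -0.3, -0.9]
opening: 0.0855
```

Request:
carry_out:
  commands:
    - [-0.2,0,0.1,0]
    - [-0.4,0,0.3,0]
    - [-0.4,0,0.5,0]
    - [-0.4,0,0.7,0]
    - [-0.4,0,0.9,0]
    - [-0.4,0,1,0]
    - [-0.4,0,1,0]
    - [-0.4,0,1,0]

```text
clock: 54.1
position: [0.404, 0.4763, 0.2412]
tcp_rot: [[-0.023, -0.996, -0.091], [-0.006, -0.091, 0.996], [-1.0, 0.023, -0.004]]
ft_force: [0.1, 0.3, 0.4]
opening: 0.0849
```

Run:
```python
from h import *
a=get_image('top');b=get_image('side'); 
save('f1.png',np.hstack([cv2.resize(a[170:310,130:430],(790,369))]))
save('f2.png',b,1.5)
```

```text
(no output)
```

View pics/f1.png

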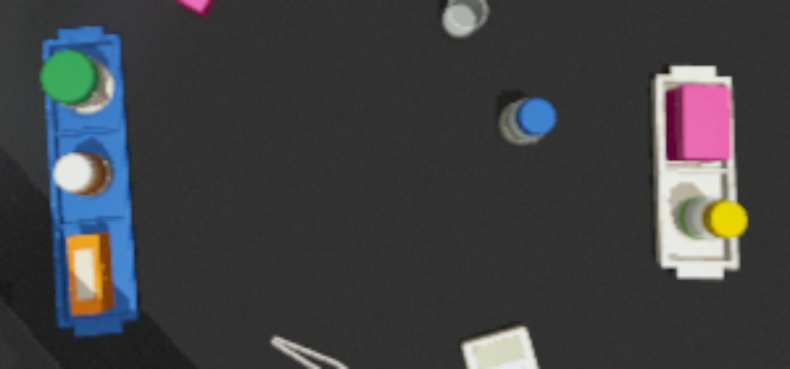

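View pics/f2.png

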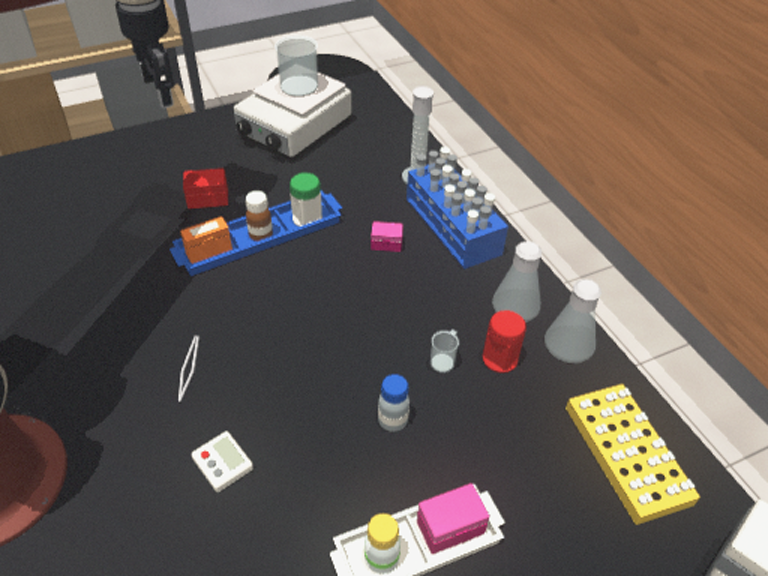

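All five stand flat in their own compartments. The blue-capped bottle (395,403) and the beaker (445,350) are where they were at the start.

```bash
python3 -c "
from rig import *
s=sense();print(s['clock'],max(abs(v) for v in s['joint_velocities']));print(hand_in())"
```

```text
54.2 0.0037792316513389638
the job is handed in; nothing more can be done
None
```

I made up both kits and handed the job in at 54 s of the 123 s allowed; it reported no verdict.

- **Blue tray:** the slide box is in the near compartment, the amber bottle in the middle, and the green-capped jar in the far one.
- **White tray:** the yellow-capped bottle is in the near compartment and the magenta tube box (the larger of the two) in the far one.

In the last top and side pictures, each thing stands upright inside its own compartment. The blue-capped bottle, the beaker and the look-alikes are where they started. The gripper was open and clear of everything, and the arm was nearly still.

The heights at release put every foot within about 1 mm of the tray floor. I did not measure the final tilts or positions beyond what the pictures show. The tool's tilt drifted up to 1.6 degrees during the last placements, well inside the 7 degrees allowed. Otherwise no check failed; only the white tray turned out to lie about 2 mm from my first estimate, which I corrected before placing the box.

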